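# Pack a carton in the transport box and shut its stayed lid

### The arm

A 6-joint arm with a two-finger parallel gripper is mounted at the origin on a cart in front of the work surface, level with it; the furniture and walls round the work are solid. World frame = base frame: x ahead of the robot, y to its left, z up, the work surface at z = 0. Lengths are in m, angles in rad, forces in N, time in s.
With the tool pointing down it reaches from about 0.275 to 0.875 m from the base axis. Payload 12.5 kg.
Tool frame: the origin (TCP) lies on the centre line of the jaws, within the pads' length; the fingertips stand r.finger_overhang ahead of it and the grasp point (between the pads) lies 3 mm ahead of it (r.finger_overhang is the distance from the TCP to the fingertips, in m); z points along the fingers, y is the direction in which the jaws open and shut (so a half turn about z gives the same grasp; the last joint's range is limited). The gripper opens to 85 mm and grips with 20 to 120 N. Pads are 22 mm wide; open, the fingers measure 114 mm over their backs; the gripper's body (76 mm by 85 mm) begins 54 mm behind the grasp point. The pads swing forward as they close: fully open they stand 13 mm farther back than shut.
Start: joints at [1.173, 0.351, 1.652, -0, 1.139, -0.085], TCP at [0.169, 0.523, 0.253] pointing down, gripper open.
Joint ranges: [-2.75, 2.75], [-0.79, 2.1], [0.01, 2.65], [-1.57, 4.71], [0.07, 3.14], [-2.87, 2.87]. Speed limits (rad/s): [2.22, 2.22, 2.79, 3.14, 3.14, 3.14].

### API

Orientations are given as a unit quaternion [x, y, z, w].
In Python, from cell import r, optics gives the robot as it stands. The module is installed in compiled form; this text tells all that it offers. Calls block until the motion is done:
- r.move_to(position, orientation): joint-space move of the TCP to a pose.
- r.move_linear(position, rot=None, vel=0.15): straight line of the TCP; rot=None keeps the orientation; vel is the mean speed in m/s.
- r.set_joints(angles): joint-space move.
- r.set_gripper(opening, squeeze=None): opening from 0.0 (shut) to 1.0 (fully open); squeeze is the grip in N (None keeps the last); returns when the fingers have stopped.
- r.sleep(seconds).
- r.inverse_kinematics(position, orientation): joint angles nearest the present ones, or None.
- optics.get_image(name): name is "side" or "top"; returns a dict with "pixels" (420x560x3 uint8, red, green, blue), "depth" (420x560 float32, m along the optical axis (not along the pixel's ray), 0 where there is no reading), "fx", "fy", "cx", "cy" (pixels), "D" ([k1, k2, p1, p2, k3] as OpenCV has them; the pictures are not rectified), "camera_from_world" (4x4, takes a point from world to camera coordinates). Camera axes: x right, y down, z forward; pixel columns grow to the right and rows downward; lengths in m; the calibration is good to about 2 mm. A picture is of the moment at which its call begins.
A pose or a line that the arm cannot do raises r.PlanningError and nothing moves.
- r.hand_in(): hands the job in, once; it reports no verdict.
Readings, each from a call of its own:
- r.current_t(): time.
- r.current_q(): joint angles.
- r.current_qvel(): joint speeds.
- r.current_effort(): joint torques, N m.
- r.current_tool_pos(): TCP position.
- r.current_ee_rot(): TCP orientation.
- r.current_contact_force(): force on the tool from outside, world axes, zero at the start.
- r.current_torque(): the same for the moment, N m.
- r.current_opening(): opening from 0.0 (shut) to 1.0 (fully open).
Only numpy, scipy, OpenCV 4.12 (cv2) and the standard library are available. Lean on these libraries where they do the work, as an engineer would, in place of code of your own. Each camera call takes 0.05 s, during which the arm holds its last target. There are 200 camera calls.

### The job

Pack the small carton and shut the box: lift the carton out of its holder, lay it on its broad side on the worktop and let go, then take it again across its width and lay it flat on the floor of the open box. Then unlock the folding lid stay by pulling its knee through towards the front of the box, and lower the lid gently until it is fully shut, without forcing the lid while the stay is still locked. Leave the petri dish, the wipe tub and the tape roll where they are.

Things in the scene. Friction and masses are not known exactly. Their poses are not given: they have to be found in the camera images.
- chest: fixed grey open box with aluminium corners, outside 214 (its x) x 260 (its y) x 85 mm high, walls 12 mm, so inside 190 x 236 mm; its flat floor lies 35 mm above the worktop, 50 mm below the rim. Origin: centre of its underside; +x points from its front to the lid hinge at the far rim, +y to its left end (where the stay is), z up
- lid_hinge (a point): middle of the lid's hinge line, on the far rim of the box (box frame x +107 mm, z 85 mm); the line runs along the box's y axis
- lid_panel (a joint): lid angle in rad: 0 = propped open by the stay, the lid plane 86 degrees (1.50 rad) up from shut; grows as the lid is lowered; 1.50 = fully shut. A stiff friction hinge (about 0.5 N m) holds the lid at any angle where it is left; once the knee is folded well past straight the lid goes down with 1 to 8 N near its front edge
- lid_front (a point): middle of the lid's free front edge (top edge while open), on its outer face, 214 mm from the hinge line. The lid is a flat panel 214 x 260 mm, 14 mm thick, 0.35 kg; its underside plane passes through the hinge line. A pull lip stands 11 mm out of this edge over 90 mm
- knee_link (a joint): knee angle of the folding stay in rad: 0 = locked over centre (knee bent a little towards the hinge side, on its stop; pressing the lid only locks it harder), 0.42 = both links in line, more = unlocked and folding towards the front; about 3 when the lid is shut. It turns stiffly and stays where left: the bar takes 5 to 12 N, and past straight the lid starts down with it
- knee_bar (a point): point on the pull bar at the knee, 45 mm from its root, about 60 mm left of the box. The bar is plain steel, round, 12 mm diameter, level, along the box's y axis; it reaches 25 mm further left than this point and ends in an 18 mm collar. Hook or pinch it from above, fingers before and behind it
- carton_mid (a point): centre of the small white carton, 62 x 150 x 24 mm, 50 g. Its axes: x the 62 mm way, y the 150 mm way, z the 24 mm way. At the start it stands on a long edge, its 62 mm side upright, in the holder
- carton: the same carton; origin in the middle of one broad face
- holder: fixed aluminium two-plate holder; base 130 x 70 x 5 mm, origin centre of its underside; two upright plates along its x axis, 110 mm long, 30 mm apart inside, up to 36 mm above the worktop. The carton stands between them on the base, long side along the holder's x axis, and projects 31 mm above the plates (its top edge is 67 mm above the worktop)
- petri: lidded petri dish, 66 mm diameter, 16 mm high, loose bystander; origin centre of its underside
- wipe_tub: tub of wipes, 68 mm diameter, 124 mm high, loose bystander; origin centre of its underside
- tape_roll: roll of tape lying flat, 66 mm diameter, 19 mm high, loose bystander; origin centre of its underside
- stay_pivot (a point): lower pivot of the stay, on the rim at the left end of the box (box frame x +37, y +136, z 85 mm). The stay: two steel links 60 mm long, 6 to 10 mm outside the box's end; the upper is pivoted on the lid's left edge, 100 mm from the hinge line. The knee moves on a 60 mm circle about this point: forward over the top, then down in front, ending below the rim as the lid shuts

How it is judged:
On the way, in this order (a step that is already met when the one before it is completed fails the run):
1. the carton lies on a broad side on the worktop, let go (angle between the z axis of carton and the z axis of chest, either way round below 0.1 rad and height (world z) of carton_mid below 0.02 m and contact force between carton and the fingers below 0.05 N and linear speed of carton below 0.03 m/s), for 0.2 s.
2. the carton lies flat on the floor of the box, let go, the lid still open and the stay still locked (angle between the z axis of carton and the z axis of chest, either way round below 0.1 rad and z of carton_mid in the frame of chest between 0.04 and 0.054 m and x of carton_mid in the frame of chest between -0.1 and 0.1 m and y of carton_mid in the frame of chest between -0.12 and 0.12 m and contact force between carton and the fingers below 0.05 N and value of joint knee_link below 0.3 rad), for 0.2 s.
3. the knee of the stay is pulled through straight and unlocked, with the lid not yet shut (value of joint knee_link above 0.6 rad and value of joint lid_panel below 1.2 rad), for 0.1 s.
At the end, for the whole second after the job is handed in: The lid is shut to within 0.03 rad (about 6 mm at its front edge) with the stay folded, and the carton lies at rest inside the box, flat on its floor on a broad side (within 0.1 rad) (value of joint lid_panel above 1.47 rad and value of joint knee_link above 2.5 rad and angle between the z axis of carton and the z axis of chest, either way round below 0.1 rad and z of carton_mid in the frame of chest between 0.04 and 0.054 m and x of carton_mid in the frame of chest between -0.1 and 0.1 m and y of carton_mid in the frame of chest between -0.12 and 0.12 m and linear speed of carton below 0.02 m/s); the robot touches nothing.
It fails at once if the lid is slammed (faster than 2.5 rad/s) (velocity of joint lid_panel above 2.5 rad/s).
It fails at once if the fingers press on the box or its lid with more than 40 N while the stay is locked (value of joint knee_link below 0.3 rad and contact force between chest and the fingers above 40 N).
It fails at once if the petri dish, wipe tub or tape roll is displaced by more than 25 mm (distance of any of petri, wipe_tub, tape_roll from where it was at the start of the episode above 0.025 m).
It also fails if it takes over 70 s, if anything falls off the work surface, if the arm or the gripper's body presses on something with over 40 N, if the wrist force passes 120 N, or if a joint passes its speed limit or range.

## Working session

There is one attempt and no reset: what is moved stays moved. The work goes in short steps, each a Python script; the robot and the scene stay as the last script left them, time stands still between calls to the robot, and variables do not carry over. Pictures are saved under pics/ and viewed, about 8 in all and at most 12, crops included, and the job is handed in when it is done.

```bash
mkdir -p pics; ls
python3 - <<'E'
from cell import r, optics
import cv2,numpy as np
for n in("top","side"):
    i=optics.get_image(n); cv2.imwrite(f"pics/{n}0.png",i["pixels"][:,:,::-1]); np.savez(f"{n}0.npz",**i)
    print(n,i["fx"],i["fy"],i["cx"],i["cy"],i["D"],np.round(i["camera_from_world"],4).tolist(),(i["depth"]>0).mean())
print(r.current_t(),r.finger_overhang,r.current_ee_rot())
E
```

```text
pics
top 412.1238008977967 412.1238008977967 280.53101630737405 209.63828915264583 [0.0205654 0.        0.        0.        0.       ] [[0.0213, -0.9995, 0.0213, -0.0756], [-0.9966, -0.0229, -0.0795, 0.5343], [0.0799, -0.0195, -0.9966, 1.3665], [0.0, 0.0, 0.0, 1.0]] 0.9957355442176871
side 538.7965715062695 538.7965715062695 282.1315748426369 203.352651788985 [-0.1456586  0.         0.         0.         0.       ] [[0.5078, -0.8614, 0.0083, -0.296], [-0.7104, -0.4242, -0.5616, 0.473], [0.4872, 0.2793, -0.8274, 1.7694], [0.0, 0.0, 0.0, 1.0]] 0.9959183673469387
0.1 0.022 [ 1.55772217e-01  9.87792844e-01 -5.44789370e-04 -1.30124877e-04]
```

View pics/top0.png

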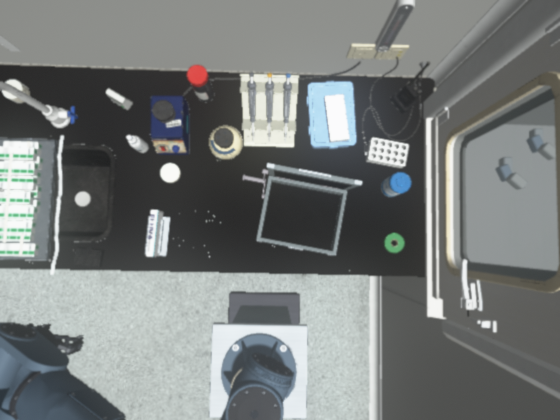

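View pics/side0.png

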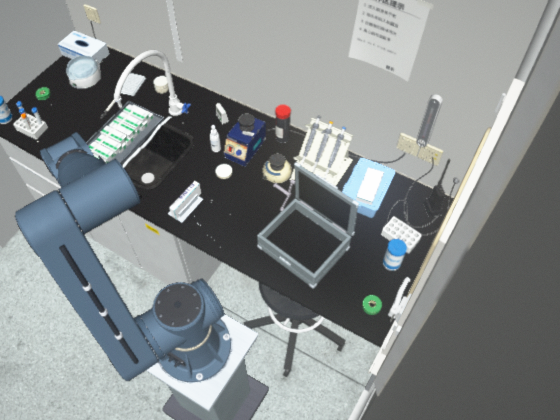

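Top: carton in holder about (158,233), box rim (258,238)–(347,195), lid top edge (270,167)–(360,183), knee bar (243,178)–(268,182), petri (170,173), tub (398,184), tape (395,243). Side: same, with the carton at (185,200) and the box at (305,240).

```bash
cat > h.py <<'E'
import numpy as np, cv2
def rays(i,uv):
    K=np.array([[i["fx"],0,i["cx"]],[0,i["fy"],i["cy"]],[0,0,1.]])
    p=cv2.undistortPoints(np.asarray(uv,float).reshape(-1,1,2),K,np.asarray(i["D"],float))[:,0]
    T=np.asarray(i["camera_from_world"]); R,t=T[:3,:3],T[:3,3]
    return np.c_[p,np.ones(len(p))]@R, -R.T@t      # dirs (cam z=1), origin
def cloud(i):
    h,w=i["depth"].shape; u,v=np.meshgrid(np.arange(w),np.arange(h))
    d,o=rays(i,np.c_[u.ravel(),v.ravel()])
    P=(o+d*i["depth"].reshape(-1,1)).reshape(h,w,3); P[i["depth"]==0]=np.nan
    return P
def onplane(i,uv,z):
    d,o=rays(i,uv); return o+d*((z-o[2])/d[:,2])[:,None]
def rect(P):
    (c,s,a)=cv2.minAreaRect((P[:,:2]*1000).astype(np.float32)); return np.round(c,1),np.round(s,1),round(a,2)
E
python3 - <<'E'
from h import *
for n in("top","side"):
    i=dict(np.load(n+"0.npz")); P=cloud(i); np.save(n+"P.npy",P); x,y,z=P[...,0],P[...,1],P[...,2]
    print(n); 
    box=(x>.28)&(x<.62)&(y>-.35)&(y<.12)
    print("table z",np.nanmedian(z[(x>.4)&(x<.55)&(y>.13)&(y<.2)]))
    m=box&(z>.078)&(z<.092); Q=P[m]; print("rim",len(Q),rect(Q),np.median(Q[:,2]))
    m=box&(z>.15); Q=P[m]; print("lid",len(Q),rect(Q),Q.min(0).round(3),Q.max(0).round(3))
    m=(x>.28)&(x<.6)&(y>.25)&(y<.5)
    for lo,hi in((.055,.08),(.028,.045),(.003,.012)):
        Q=P[m&(z>lo)&(z<hi)]
        if len(Q)>4: print("carton",lo,len(Q),rect(Q),np.median(Q[:,2]).round(4))
    if n=="top":
        for k,(u,v) in dict(petri=(170,173),tub=(398,184),tape=(388,243),bar0=(246,179),bar1=(262,181)).items(): print(k,P[v,u].round(3))
    c=i["pixels"][...,::-1]
    c=c[140:265,140:420] if n=="top" else c[150:300,160:420]
    s=2.8 if n=="top" else 3
    cv2.imwrite(f"pics/{n}0c.png",cv2.resize(c,None,fx=s,fy=s,interpolation=cv2.INTER_CUBIC))
E
```

```text
top
table z -0.0006847267350020836
rim 908 (array([ 516.6, -127.1]), array([267.1, 213.9]), 80.89) 0.08401358153075966
lid 698 (array([ 609. , -168.6]), array([216.7,  15.3]), 80.81) [ 0.586 -0.276  0.151] [ 0.62  -0.061  0.315]
carton 0.055 384 (array([449. , 348.9]), array([ 25.3, 148.9]), 86.75) 0.0658
carton 0.028 127 (array([448.6, 333. ]), array([ 11.1, 145.6]), 86.82) 0.0359
carton 0.003 563 (array([462. , 375.2]), array([249.4, 275.8]), 89.8) 0.0045
petri [0.652 0.313 0.015]
tub [ 0.617 -0.43   0.125]
tape [ 0.432 -0.428  0.019]
bar0 [0.621 0.048 0.125]
bar1 [ 0.615 -0.002  0.132]
side
table z -0.004216903662878524
rim 684 (array([ 519.1, -129.3]), array([268.1, 228.1]), 81.53) 0.08421940202640932
lid 1364 (array([ 606.3, -140.5]), array([271.5,  23.9]), 83.93) [ 0.582 -0.276  0.15 ] [ 0.62  -0.005  0.317]
carton 0.055 274 (array([446.8, 350.7]), array([ 35.8, 155.1]), 86.38) 0.0659
carton 0.028 120 (array([444.2, 335.2]), array([ 34.2, 154.4]), 78.54) 0.037
carton 0.003 791 (array([456.6, 375.4]), array([248.5, 286.6]), 89.92) 0.0055
```

View pics/top0c.png

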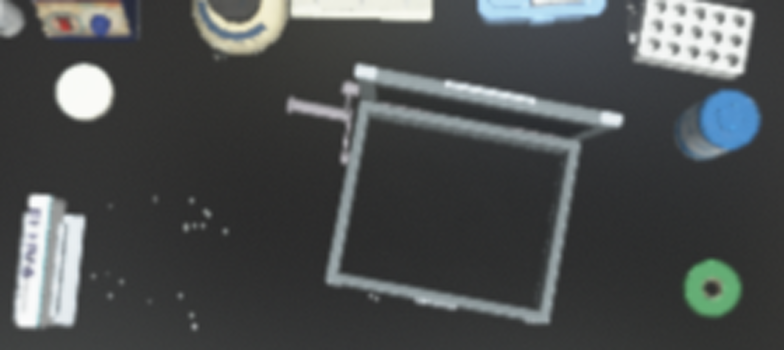

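View pics/side0c.png

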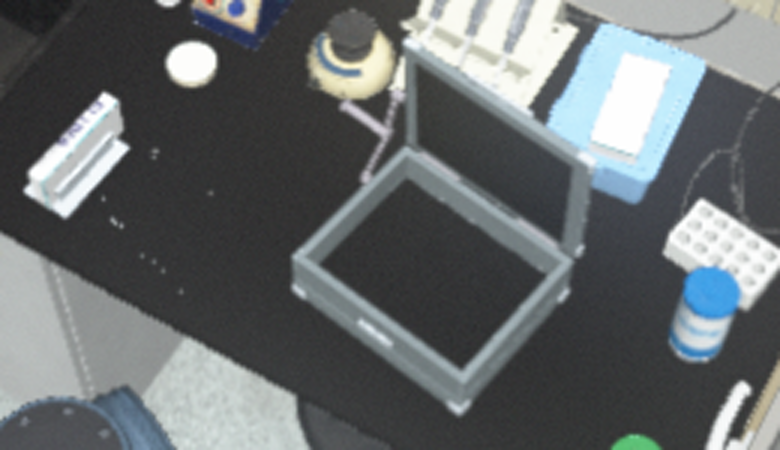

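```bash
cat >> h.py <<'E'
from cell import r, optics
from scipy.spatial.transform import Rotation as Rn
C=np.array([.516,-.1306]); A=np.radians(-9.1)      # box centre, yaw
BX=np.array([np.cos(A),np.sin(A)]); BY=np.array([-np.sin(A),np.cos(A)])
def bw(x,y,z): return np.r_[C+x*BX+y*BY,z]
def down(psi):   # tool down, jaws along heading psi; of the two half turns the one nearest in joint 6
    out=[]
    for p in(psi,psi+np.pi):
        y=np.array([np.cos(p),np.sin(p),0]); z=np.array([0,0,-1.]); out.append(Rn.from_matrix(np.c_[np.cross(y,z),y,z]).as_quat())
    return out
def quat(pos,psi):
    c=[(abs(q[5]),k) for k in down(psi) if (q:=r.inverse_kinematics(list(pos),list(k))) is not None]
    return list(min(c,key=lambda t:t[0])[1])
def st(s=""): print(s,"t%.1f"%r.current_t(),np.round(r.current_tool_pos(),4),"F",np.round(r.current_contact_force(),1),"op %.3f"%r.current_opening(),"q",np.round(r.current_q(),2))
def snap(n,tag):
    i=optics.get_image(n); np.savez(f"{n}{tag}.npz",**i); cv2.imwrite(f"pics/{n}{tag}.png",i["pixels"][:,:,::-1]); return i
E
python3 - <<'E'
from h import *
p=np.array([.448,.3498,.15]); k=quat(p,np.radians(86.7))
for nm,pp,ps in(("lay",[.44,.165,.15],A),("box",bw(-25,0,150)*0+bw(-.025,0,.15),A),("knee",bw(.078,.193,.15),A),("lid",bw(.05,0,.3),A)):
    kk=quat(pp,ps); print(nm,np.round(r.inverse_kinematics(list(pp),kk),2))
# bar height from the side view
P=np.load("sideP.npy"); rel=P[...,:2]-C; bx,by=rel@BX,rel@BY
m=(by>.155)&(by<.225)&(bx>0.03)&(bx<.13)&(P[...,2]>.1)&(P[...,2]<.16); Q=P[m]; print("bar side",len(Q),np.median(bx[m]),by[m].min(),by[m].max(),np.median(Q[:,2]))
P=np.load("topP.npy"); rel=P[...,:2]-C; bx,by=rel@BX,rel@BY
m=(by>.155)&(by<.225)&(bx>0.03)&(bx<.13)&(P[...,2]>.1)&(P[...,2]<.16); Q=P[m]; print("bar top",len(Q),np.median(bx[m]),by[m].min(),by[m].max(),np.median(Q[:,2]))
r.move_to(list(p),k); p[2]=.068; r.move_linear(list(p),vel=.1); st("at"); r.set_gripper(0.0,25); st("grip")
p[2]=.16; r.move_linear(list(p),vel=.15); st("up"); snap("side","1")
i=snap("top","1")
s=np.load("side1.npz")["pixels"]; cv2.imwrite("pics/c1.png",cv2.resize(s[100:300,100:400,::-1],None,fx=2.5,fy=2.5))
E
```

```text
lay [ 0.26  0.35  1.95 -0.    0.84  0.42]
box [-0.34  0.41  1.85 -0.    0.87 -0.19]
knee [ 0.    0.6   1.53 -0.    1.01  0.16]
lid [-0.32  0.37  1.51 -0.    1.27 -0.16]
bar side 45 0.0770021764786459 0.15570945425832172 0.2063422762677104 0.13183696265710076
bar top 65 0.0798416971545097 0.15529651077056894 0.203472359080867 0.1329236156156406
at t2.4 [0.4483 0.35   0.0686] F [ 0.3  0.2 -0. ] op 1.002 q [ 0.58  0.63  1.73  0.    0.78 -0.93]
grip t3.0 [0.4481 0.3499 0.0682] F [-0.4  0.4  3. ] op 0.277 q [ 0.58  0.63  1.73  0.    0.78 -0.93]
up t3.7 [0.4476 0.3495 0.1591] F [-1.2 -1.2 -1. ] op 0.275 q [ 0.58  0.5   1.69 -0.    0.96 -0.93]
```

View pics/c1.png

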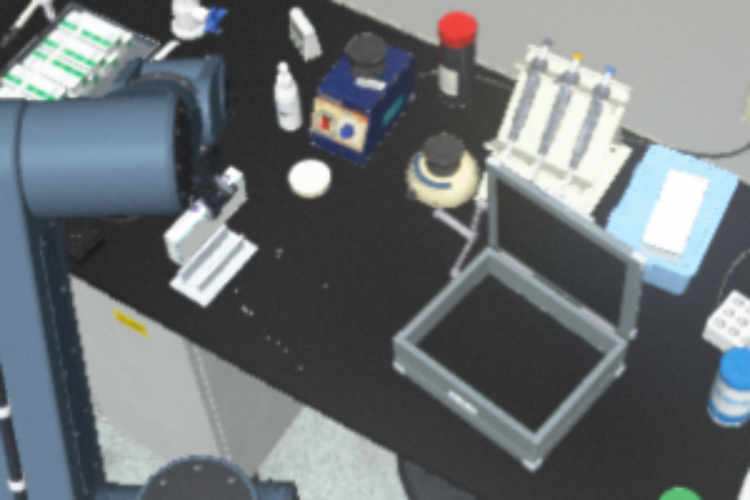

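The carton is held at (205,215), clear of the empty holder at (215,265). Next I set it down upright and tip it over.

Run:
```python
from h import *
p=np.array([.43,.165,.16]); k=quat(p,A); r.move_to(list(p),k); st("over")
p[2]=.066; r.move_linear(list(p),vel=.1); st("down")
p[2]=.063; r.move_linear(list(p),vel=.03); st("touch")
r.set_gripper(1.0); st("rel")
p[2]=.072; r.move_linear(list(p),vel=.1)
p[:2]+=.066*BX; r.move_linear(list(p),vel=.1); st("pushed")
p[2]=.2; r.move_linear(list(p),vel=.3); r.move_to([.40,.33,.25],k)
i=snap("top","2"); P=cloud(i); x,y,z=np.moveaxis(P,2,0)
m=(x>.36)&(x<.6)&(y>.02)&(y<.29)&(z>.012)&(z<.09); print(rect(P[m]),np.median(z[m]),np.percentile(z[m],[5,95]))
i=snap("side","2"); P=cloud(i); x,y,z=np.moveaxis(P,2,0)
m=(x>.36)&(x<.6)&(y>.02)&(y<.29)&(z>.017)&(z<.09); print(rect(P[m]),np.median(z[m]))
cv2.imwrite("pics/c2.png",cv2.resize(np.load("top2.npz")["pixels"][130:280,120:420,::-1],None,fx=2.5,fy=2.5)); st()
```

```text
over t5.0 [0.4301 0.1653 0.1599] F [ 0.5 -0.5 -0.2] op 0.278 q [0.27 0.32 1.96 0.   0.86 0.42]
down t6.1 [0.4303 0.1651 0.0665] F [ 1.2 -0.6 -1.1] op 0.278 q [ 0.27  0.5   2.01 -0.    0.63  0.42]
touch t6.4 [0.4302 0.165  0.0632] F [-0.6  0.4 -0.1] op 0.277 q [ 0.27  0.5   2.01 -0.    0.62  0.42]
rel t7.0 [0.43  0.165 0.063] F [-0.5 -0.5  0.7] op 1.002 q [0.27 0.51 2.01 0.   0.62 0.42]
pushed t8.1 [0.4946 0.1545 0.0718] F [-0.5 -0.8  0.2] op 1.002 q [0.21 0.56 1.86 0.   0.72 0.37]
(array([434.3, 162.8]), array([151. ,  24.1]), 80.87) 0.06094287558015887 [0.05433825 0.06538509]
(array([431.3, 162.4]), array([157.2,  30.9]), 80.87) 0.05723033847432735
 t9.6 [0.4006 0.3288 0.2492] F [ 0.2  0.3 -0.3] op 1.005 q [ 0.6   0.3   1.74 -0.    1.11  0.76]
```

View pics/c2.png

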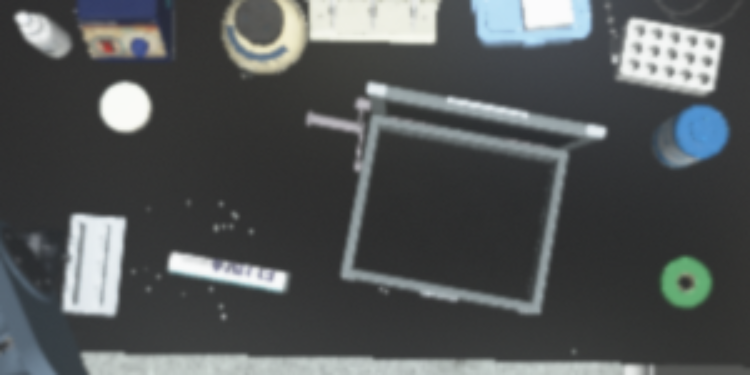

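The carton still stands upright at (228,270). When the jaws are open, the fingertips sit 13 mm farther back than when shut, so they passed over its top. I'll repeat the push lower.

Run:
```python
from h import *
p=np.array([.4335,.1628,.10]); k=quat(p,A); r.move_to(list(p),k)
p[2]=.054; r.move_linear(list(p),vel=.15)
p[:2]+=.070*BX; r.move_linear(list(p),vel=.1); st("pushed")
p[2]=.2; r.move_linear(list(p),vel=.3); r.move_to([.40,.33,.25],k)
i=snap("top","3"); P=cloud(i); x,y,z=np.moveaxis(P,2,0)
m=(x>.36)&(x<.6)&(y>.02)&(y<.29)&(z>.010)&(z<.09); print(rect(P[m]),np.median(z[m]),np.percentile(z[m],[5,95]))
i=snap("side","3"); P=cloud(i); x,y,z=np.moveaxis(P,2,0)
m=(x>.36)&(x<.6)&(y>.02)&(y<.29)&(z>.015)&(z<.09); print(rect(P[m]),np.median(z[m]));st()
```

```text
pushed t11.8 [0.5021 0.1517 0.054 ] F [ 0.1 -0.1 -0.5] op 1.002 q [0.2  0.6  1.85 0.   0.69 0.36]
(array([477.4, 155.8]), array([150.1,  61.8]), 80.76) 0.02312433418676596 [0.0181861  0.02779412]
(array([465.3, 167. ]), array([174.3,  91.3]), 83.03) 0.023159230332710057
 t13.4 [0.4006 0.3289 0.2492] F [-0.7  0.3  1. ] op 1.001 q [ 0.6   0.3   1.74 -0.    1.11  0.76]
```

Run:
```python
from h import *
a=np.radians(-9.24); p=np.array([.4774,.1558,.10]); k=quat(p,a); r.move_to(list(p),k)
p[2]=.024; r.move_linear(list(p),vel=.12); r.set_gripper(0.0,25); st("grip")
p[2]=.19; r.move_linear(list(p),vel=.2); st("up")
if not .68<r.current_opening()<.8: raise SystemExit("no carton")
g=bw(-.02,-.003,.19); k=quat(g,A); r.move_linear(list(g),k,vel=.25); st("over")
g[2]=.064; r.move_linear(list(g),vel=.12); g[2]=.0595; r.move_linear(list(g),vel=.03); st("low")
r.set_gripper(1.0); st("rel"); g[2]=.22; r.move_linear(list(g),vel=.2)
w=bw(.02,.26,.25); r.move_to(list(w),quat(w,A)); st()
i=snap("top","4"); P=cloud(i); rel=P[...,:2]-C; bx,by=rel@BX,rel@BY; z=P[...,2]
m=(abs(bx)<.09)&(abs(by)<.112)&(z>.046)&(z<.075); print(rect(np.stack([bx[m],by[m]],1)),np.percentile(z[m],[5,50,95]))
snap("side","4")
cv2.imwrite("pics/c4.png",np.hstack([cv2.resize(np.load("top4.npz")["pixels"][130:280,200:400,::-1],(400,300)),cv2.resize(np.load("side4.npz")["pixels"][150:300,220:420,::-1],(400,300))]))
```

```text
grip t15.5 [0.4778 0.1559 0.0248] F [-0.9 -0.1  5.9] op 0.720 q [0.22 0.63 1.91 0.   0.6  0.38]
up t16.5 [0.4769 0.1557 0.1891] F [-0.9  0.2 -0.7] op 0.722 q [0.22 0.35 1.84 0.   0.96 0.38]
over t17.8 [ 0.4956 -0.1295  0.1898] F [-0.6 -0.4  0.7] op 0.718 q [-0.35  0.36  1.81  0.    0.97 -0.19]
low t19.3 [ 0.4962 -0.1305  0.0598] F [ 1.2 -0.9  2.9] op 0.721 q [-0.35  0.58  1.88  0.    0.68 -0.19]
rel t19.6 [ 0.4957 -0.1304  0.0594] F [ 0.3 -0.   0.3] op 1.000 q [-0.35  0.58  1.88 -0.    0.68 -0.19]
 t21.6 [0.5767 0.1219 0.2494] F [ 0.1  0.1 -0.6] op 0.999 q [ 0.13  0.43  1.55 -0.    1.17  0.29]
(array([-17.9,  -2.9]), array([ 62.2, 149.7]), 0.09) [0.05393596 0.05854016 0.06324811]
```

View pics/c4.png

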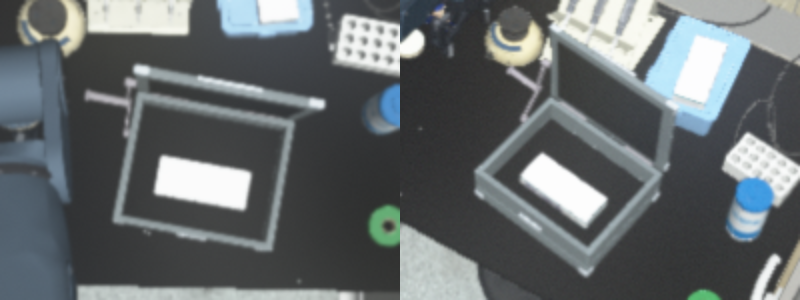

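The carton lies flat in the box, seen at (203,183) in the top half, and the stay is still locked. Next is the knee.

Run:
```python
from h import *
w=bw(.0785,.19,.22); k=quat(w,A); r.move_to(list(w),k); r.set_gripper(0.5); st("above")
w[2]=.132; r.move_linear(list(w),vel=.1); st("astride"); r.set_gripper(0.17,20); st("caged")
for d in np.arange(50,123,6):
    f=np.radians(d); g=bw(.037+.06*np.cos(f),.19,.085+.06*np.sin(f)+.003); r.move_linear(list(g),vel=.06)
    F=r.current_contact_force(); print(d,np.round(F,1),end=" ")
    if np.linalg.norm(F)>45: print("STOP"); break
st("pulled")
i=snap("top","5"); snap("side","5")
cv2.imwrite("pics/c5.png",np.hstack([cv2.resize(np.load("top5.npz")["pixels"][130:280,200:400,::-1],(400,300)),cv2.resize(np.load("side5.npz")["pixels"][150:300,220:420,::-1],(400,300))]))
```

```text
above t22.7 [0.6235 0.0449 0.2202] F [0.6 0.6 0.9] op 0.502 q [-0.    0.52  1.48  0.    1.14  0.16]
astride t23.7 [0.624  0.0446 0.1327] F [-0.5  0.1 -0.4] op 0.498 q [-0.    0.62  1.54  0.    0.97  0.16]
caged t24.1 [0.6236 0.0446 0.1322] F [0.1 0.3 0.4] op 0.174 q [-0.    0.62  1.54  0.    0.97  0.16]
50 [ 4.3 -0.6 -2.8] 56 [ 2.8 -0.6  0.4] 62 [ 2.8 -0.7  1.2] 68 [ 2.4 -0.4  0.6] 74 [ 1.1 -0.1 -0.6] 80 [ 1.9  0.2 -1.6] 86 [ 2.   0.6 -1.8] 92 [ 2.5  1.2 -1.3] 98 [ 3.   1.2 -1.8] 104 [ 2.7  0.9 -1.7] 110 [ 2.9  1.3 -0.1] 116 [2.1 1.2 0.6] 122 [ 2.1  0.4 -0.1] pulled t27.4 [0.5509 0.0562 0.1387] F [ 2.1  0.4 -0.1] op 0.168 q [0.02 0.5  1.74 0.   0.9  0.18]
```

View pics/c5.png

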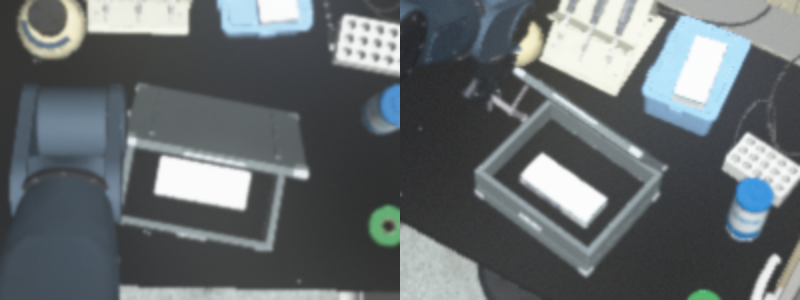

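The knee is through and the lid has come down to about half open, its front edge from (125,145) to (305,172) in the top half. Next I release, measure the lid angle and press the lid shut along its arc.

Run:
```python
from h import *
r.set_gripper(0.5); g=r.current_tool_pos(); r.move_linear([g[0],g[1],.36],vel=.25); st("free"); r.set_gripper(0.0)
i=snap("top","6"); P=cloud(i); rel=P[...,:2]-C; bx,by=rel@BX,rel@BY; z=P[...,2]
m=(abs(by)<.08)&(bx>-.07)&(bx<.10)&(z>.12)&(z<.3)
a,b=np.polyfit(bx[m],z[m],1); th=np.arctan(-a); res=np.std(z[m]-a*bx[m]-b); print("theta",np.degrees(th),m.sum(),res,"z at hinge",a*.107+b)
def pose(t,rho=.185):
    x=.107-rho*np.cos(t)+.014*np.sin(t)+.012*np.sin(t); zz=.085+rho*np.sin(t)+.014*np.cos(t)+.022
    return bw(x,0,zz)
if not .4<th<1.4: raise SystemExit
s=pose(th+.12); u=s.copy(); u[2]=.40; k=quat(u,A+np.pi/2)
r.move_to(list(u),k); r.move_linear(list(s),vel=.15); st("start")
for t in np.r_[np.arange(th+.06,.02,-.08),.02,0,-.01,-.02,-.03]:
    r.move_linear(list(pose(t)),vel=.08); F=r.current_contact_force(); print("%.2f"%t,np.round(F,1),end=" ")
    if F[2]>(25 if t>.03 else 14): print("STOP"); break
st("end"); g=r.current_tool_pos(); r.move_linear([g[0],g[1],.25],vel=.2); r.move_to([.4,.3,.3],k)
i=snap("top","7"); P=cloud(i); rel=P[...,:2]-C; bx,by=rel@BX,rel@BY; z=P[...,2]
m=(abs(by)<.11)&(bx>-.09)&(bx<.09)&(z>.05)&(z<.3)
a,b=np.polyfit(bx[m],z[m],1); print("slope",a,"z",b); snap("side","7"); st()
cv2.imwrite("pics/c7.png",np.hstack([cv2.resize(i["pixels"][130:280,200:400,::-1],(400,300)),cv2.resize(np.load("side7.npz")["pixels"][150:300,220:420,::-1],(400,300))]))
```

```text
free t29.0 [0.5506 0.0561 0.3586] F [ 0.8  0.4 -0.5] op 0.502 q [ 0.02  0.27  1.5  -0.    1.37  0.18]
theta 58.26316557780358 1515 0.004378449191895135 z at hinge 0.11586325984883689
start t31.6 [ 0.5685 -0.1389  0.2817] F [ 0.8 -1.  -0.2] op 0.006 q [-0.32  0.39  1.53 -0.    1.23  1.41]
1.08 [-0.1  0.4  0.3] 1.00 [-0.3 -0.2  0.4] 0.92 [-0.5 -0.1  0.7] 0.84 [-0.2  0.3 -0.6] 0.76 [-0.3 -0.4 -0.1] 0.68 [-0.1 -0.7  0.5] 0.60 [ 0.5 -0.1  0. ] 0.52 [-0.  -0.5  0.6] 0.44 [-0.6 -0.5  0.6] 0.36 [ 1.9  0.3 -0.5] 0.28 [-0.4  0.9  0.3] 0.20 [0.8 0.3 0. ] 0.12 [-0.   0.7  1.1] 0.04 [-0.3  1.1 -0.5] 0.02 [-0.4 -0.9 -0.1] 0.00 [0.1 0.4 1.5] -0.01 [-7.3  1.3 28.2] STOP
end t37.0 [ 0.4393 -0.1184  0.1208] F [-7.3  1.3 28.2] op 0.003 q [-0.37  0.38  2.   -0.    0.75  1.36]
slope 0.0014516117882691518 z 0.09871959670557015
 t39.5 [0.4004 0.2992 0.2998] F [-0.5 -0.7  0.2] op 0.001 q [ 0.55  0.21  1.72 -0.    1.21  2.28]
```

View pics/c7.png

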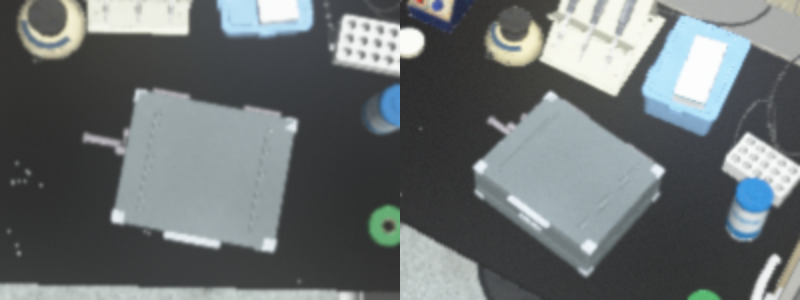

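The lid is level, at slope 0.0015 with its top at 98.7 mm. The stay bar has folded to about (85,138)–(125,145), roughly box x +20 mm. The tub and tape roll haven't moved.

```bash
python3 -c "
from h import *
print(r.hand_in()); st()"
```

```text
the job is handed in; nothing more can be done
None
the job is handed in; nothing more can be done
```

The box is packed and shut, and I handed the job in after about 40 s of the 70 s allowed; `hand_in` gives no verdict.

**What I did:** I lifted the carton out of its holder, stood it on the worktop and tipped it onto its broad side. The first push missed because the open fingertips passed just over its top, so I repeated it lower and it worked. I then took the carton across its width and laid it in the box, pulled the knee through with the bar held loosely between the fingers, and pressed the lid down along its arc.

**Last checks:**
- **Carton:** it lay flat in the box before closing. It measured 62 x 150 mm, with its top at 58.5 mm and its centre at about (-18, -3) mm in the box frame. I could not see it once the lid was shut.
- **Stay:** after the pull the lid stood at about 58°. After closing, the bar sat where a folded stay should be, at about box x +20 mm. I judged this by eye and did not measure the knee angle.
- **Lid:** its slope is 0.0015 rad and its top is at 98.7 mm, against 99 mm expected. The fingers pressed with 28 N at the very end, when the stay was already unlocked.
- **Bystanders:** the tub and tape roll look unmoved in the last pictures. The petri dish shows only at the edge of the side view, and I did not measure any of the three again.

**Disagreements:**
- Side-view outlines were looser than top-view ones, so I used the top view for positions across the worktop; heights agreed to about 1 mm apart from the worktop and standing-carton readings (about 4 mm).
- The bar's end measured at about box y 205 mm, against 215 mm in the text. This did not affect the grip.
- The plane fit at 58° met the hinge line about 4 mm higher than the lid's dimensions give. The lid still closed without trouble.

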